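# Close the egg warmer on the breakfast table

## Task

Close the egg warmer: take the loose metal cover plate with the three holes off its sloping wooden rest, lower it in your grip over the three pins of the warmer until it lies flat and fully home, and let go of it. Then press the warmer's raised hold-down lever down until its catch clicks and keeps it down by itself. Leave the other lid (the one without holes) and all the other tableware where they are.

Things in the scene. Friction and masses are not known exactly. Their poses are not given: they have to be found in the camera images.
- plate: loose metal cover plate, 117 (x) x 180 (y) x 5 mm, 0.3 kg. Origin: centre of its underside, z its upper normal. Three 15 mm holes at (x, y) = (-42,-70), (42,-70), (0,70) mm (fits one way round only). Grip rib in the middle, 12 mm thick (x), 90 mm long (y), 5 to 47 mm above the origin. Starts on rest_a, sloping 0.52 rad, its low +x edge on two lip tabs 4 mm above its face
- plate_grip (a point): grip point in the middle of the plate's rib, 30 mm above the plate's origin along its normal; axes as plate
- warmer: the egg warmer, fixed: grey box 150 mm (x) by 206 mm (y), top at 75 mm, open in the middle with three eggs inside, and on its +y side a 56 mm wide shoulder that carries the lever. Origin: on the table under the middle of the whole footprint (264 mm along y). It stands in any one of three places, the two rests in the others
- seat (a point): centre of the seat on the warmer's top rim, 75 mm above the table, axes as warmer (z up). The plate is home when its origin is here with its x and y along the warmer's. Three pins rise from the rim at the same (x, y) as the plate's holes: 10 mm thick, 14 mm tall, the top 6 mm tapered.
- lever (a joint): hold-down lever: 0 = raised by its spring (the arm then points 1.2 rad above the warmer's +x), grows as pressed down, 1.2 = level, stop at 1.25. Pressed past 1.21 the catch snaps over the arm and holds it at about 1.18. Needs 3 to 9 N at the pad. Down, its tab reaches 12 mm in over the plate's +y edge, 5 mm above it; raised, the plate passes freely
- lever_hinge (a point): hinge of the lever, axis along the warmer's y (axes as warmer); 102 mm toward -x and 115 mm toward +y from the seat centre, 95 mm above the table. The steel arm is 14 mm wide, 12 mm thick, its centreline through the hinge; the tab lies 50 to 75 mm from the hinge, the catch post beside the arm (+y side) at 85 mm, its top 124 mm above the table
- lever_pad (a point): centre of the upper face of the black thumb pad (36 mm along the arm, 28 mm wide), 148 mm from the hinge along the arm and 8 mm above its centreline; turns with the lever
- rest_a: dark wooden sloping rest, fixed, 150 mm wide (y), 125 mm deep, 86 mm high at its -x edge; its face slopes 0.52 rad (30 degrees) down toward its +x, away from the robot. Origin on the table; the plate's origin starts about 55 mm above it (up to 12 mm to either side).
- rest_b: the other rest, the same, with the spare lid on it
- spare_lid: similar metal lid with the same rib, but only 140 mm long (y) and without holes; belongs to something else; origin at the centre of its underside
- mug: dark stoneware cup, 80 mm across, 105 mm tall; origin under its centre
- tumbler: drinking glass, 76 mm across, 100 mm tall; origin under its centre
- mill: wooden pepper mill, 54 mm across, 155 mm tall; origin under its centre
- fruit_bowl: brown bowl of fruit, 144 mm across, 75 mm tall; origin under its centre
- jam: jam jar, 64 mm across, 75 mm tall; origin under its centre
- egg_cup: stoneware egg cup, 60 mm across, 52 mm tall; origin under its centre
- bread_board: wooden board 90 mm (x) by 200 mm (y) with upright slices of bread, 71 mm tall; origin under its centre
Not all that is in view belongs to the job. What is shaped like the plate but red is not meant.

How it is judged:
By the outcome, as a careful person would: the job done as asked, in the order asked, and still so for the second after the job is handed in, with the robot touching nothing.
It also fails if it takes over 59 s, if anything falls off the work surface, if the arm or the gripper's body presses on something with over 40 N, if the wrist force passes 120 N, or if a joint passes its speed limit or range.

## Robot

A 6-joint arm with a two-finger parallel gripper is mounted at the origin on the work surface. World frame = base frame: x ahead of the robot, y to its left, z up, the work surface at z = 0. Lengths are in m, angles in rad, forces in N, time in s.
With the tool pointing down it reaches from about 0.35 to 0.85 m from the base axis. Payload 8.1 kg.
Tool frame: the origin (TCP) lies midway between the tips of the shut fingers; the grasp point (between the pads) lies 19 mm behind it (bot.hold_point_z is the distance from the TCP to the grasp point, in m); z points along the fingers, y is the direction in which the jaws open and shut (so a half turn about z gives the same grasp; the last joint's range is limited). The gripper opens to 93 mm and grips with 3 to 60 N. Pads are 15 mm wide; open, the fingers measure 128 mm over their backs; the gripper's body (75 mm by 188 mm) begins 65 mm behind the grasp point.
Start: joints at [1.197, 0.13, 1.488, -0, 1.523, -0.085], TCP at [0.171, 0.575, 0.192] pointing down, gripper open.
Joint ranges: [-2.96, 2.96], [-0.89, 2.26], [0.02, 2.5], [-1.34, 4.48], [0, 2.73], [-2.66, 2.66]. Speed limits (rad/s): [2.39, 2.39, 2.79, 3.14, 3.14, 3.14].

## Interface

Orientations are given as [roll, pitch, yaw] about the fixed x, y, z axes, in that order (R = Rz(yaw) Ry(pitch) Rx(roll)).
In Python, from cell import bot gives the robot as it stands.
- The arm moves only by the tool play_rows, never from a script. Its argument "targets" is a list of rows, each a list of 3 entries, a list of its own where there are three numbers: the turn, a rotation vector about the tool's x, y, z in degrees, then the shift along the tool's x, y, z in m, then the finger opening in m, from 0 to 0.093. A call has 1 to 12 rows; each row shifts and turns the commanded pose from where the row before left it, along the tool's axes as they then stand; what a row does not reach is not made up. A row lasts 1/10 s, in which the tool goes at most 50 mm and 8.59 degrees, less where a joint would pass 70% of its speed; a pose out of reach is approached as far as the arm can. A call is refused whole if a number of a shift passes 0.05 or a number of a turn 8.59, either way. A call with a gripper value outside its range is refused whole. The fingers move at their own pace and stop on an object; "newtons" is the grip in N (left out, the last holds). Time passes only in rows, so rows that do not move let the fingers close. It gives the time, the measured TCP pose, the force and the opening at its end, in the units of the state.
- bot.read_state(): the state, without advancing time (a new reading comes with each control period).
- bot.capture(name): name is "scene" or "top" or "wrist"; returns (picture, depth): 384x512x3 uint8, blue, green, red; 384x512 float32, m along the optical axis (not along the pixel's ray), 0 where there is no reading.
- bot.calibration(name): a dict with "K" (3x3 intrinsics, pixels), "camera_from_world" (4x4, takes a point from world to camera coordinates). Camera axes: x right, y up, looking along -z (the intrinsics and any distortion apply to the point x, -y, -z); pixel columns grow to the right and rows downward; lengths in m; the calibration is good to about 2 mm. A picture is of the moment at which its call begins: read the wrist's pose just before it. calibration takes no time and is no camera call; for the wrist camera it gives the pose at the moment of the call.
- bot.sign_off(): hands the job in, once; it reports no verdict.
The state is a dict: "time": time; "qpos": joint angles; "qvel": joint speeds; "tau": joint torques, N m; "position": TCP position; "tcp_rot": TCP orientation; "wrist_force": force on the tool from outside, world axes, zero at the start; "torque": the same for the moment, N m; "gripper_width": finger opening in m.
Only numpy, scipy, OpenCV 4.12 (cv2) and the standard library are available. Lean on these libraries where they do the work, as an engineer would, in place of code of your own. Each camera call takes 0.05 s, during which the arm holds its last target. There are 200 camera calls.

## Working session

There is one attempt and no reset: what is moved stays moved. The work goes in short steps, Python scripts to look and compute and a tool call to move; the robot and the scene stay as the last step left them, time stands still between calls to the robot, and variables do not carry over. Pictures are saved under pics/ and viewed, about 8 in all and at most 12, crops included, and the job is handed in when it is done.

Besides the shell and the picture viewer there is one more tool, called after "Call:" by a JSON object that holds its "name" and its "arguments". play_rows: Moves the arm, as the interface text tells. Its arguments: {"type":"object","properties":{"targets":{"type":"array","items":{"type":"array"}},"newtons":{"type":"number"}},"required":["targets"]}

```bash
ls; mkdir -p pics
cat > h.py <<'E'
import numpy as np, cv2
from cell import bot
from scipy.spatial.transform import Rotation as R
def world(name, d=None, pts=None):
    c=bot.calibration(name); K=np.array(c["K"]); T=np.linalg.inv(np.array(c["camera_from_world"]))
    h,w=d.shape; u,v=np.meshgrid(np.arange(w),np.arange(h))
    P=np.stack([(u-K[0,2])/K[0,0]*d, -(v-K[1,2])/K[1,1]*d, -d],-1)
    return P@T[:3,:3].T+T[:3,3]
E
python3 - <<'E'
from h import *
print(bot.read_state())
for n in ["scene","top"]:
    c=bot.calibration(n); print({k:np.round(v,3).tolist() if not isinstance(v,str) else v for k,v in c.items()})
    im,d=bot.capture(n); np.savez(n+".npz",im=im,d=d,P=world(n,d))
    cv2.imwrite(f"pics/{n}0.png",cv2.resize(im,(800,600)))
E
```

```text
pics
{'time': 0.0, 'qpos': array([ 1.19662159e+00,  1.31152444e-01,  1.48927003e+00,  8.10330388e-06,
        1.52300745e+00, -8.54000647e-02]), 'qvel': array([ 0.0004588 , -0.00090434, -0.0001299 ,  0.00053527, -0.00224519,
       -0.00028521]), 'tau': array([ 4.08402911e-04, -5.59858775e+01, -4.91743147e+01,  7.67189870e-02,
        3.63424723e-02, -3.43320824e-05]), 'position': array([0.17061546, 0.57458601, 0.19129779]), 'tcp_rot': array([-3.13976276e+00, -1.64776498e-04,  2.85281743e+00]), 'wrist_force': array([ 1.24468456,  0.57124371, -0.23878844]), 'torque': array([ 0.02718572, -0.0314141 ,  0.00382324]), 'gripper_width': 0.09280427627464315}
{'K': [[431.927, 0.0, 249.481], [0.0, 431.927, 187.387], [0.0, 0.0, 1.0]], 'camera_from_world': [[0.032, 0.999, 0.015, -0.022], [-0.783, 0.016, 0.622, 0.324], [0.621, -0.032, 0.783, -1.718], [0.0, 0.0, 0.0, 1.0]]}
{'K': [[377.365, 0.0, 261.381], [0.0, 377.365, 188.482], [0.0, 0.0, 1.0]], 'camera_from_world': [[0.012, -1.0, 0.001, -0.021], [0.982, 0.012, 0.187, -0.533], [-0.187, -0.001, 0.982, -1.264], [0.0, 0.0, 0.0, 1.0]]}
```

View pics/scene0.png

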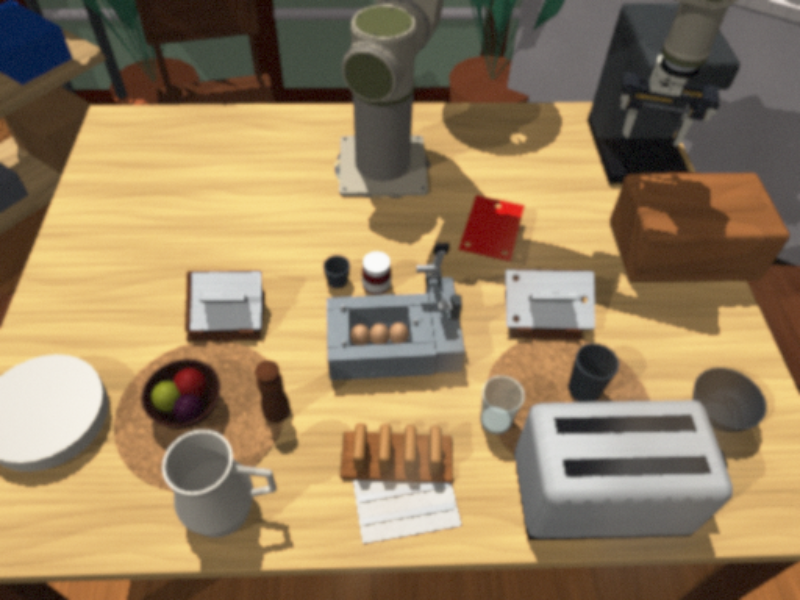

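View pics/top0.png

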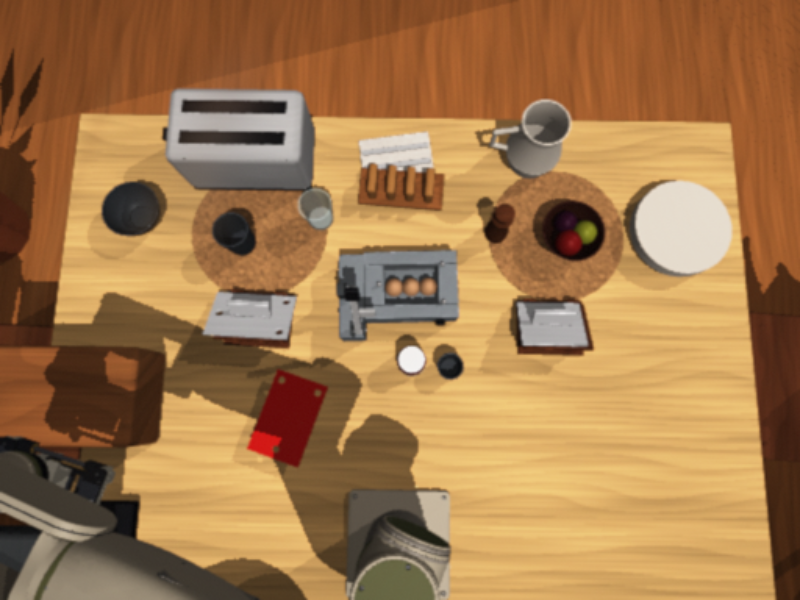

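Run:
```python
from h import *
s=np.load("scene.npz");t=np.load("top.npz")
f=0.64
def crop(im,x0,x1,y0,y1,w): 
    c=im[int(y0*f):int(y1*f),int(x0*f):int(x1*f)]; return cv2.resize(c,(w,300),interpolation=cv2.INTER_CUBIC)
a=np.hstack([crop(s["im"],490,610,260,350,400),crop(s["im"],165,285,260,350,400)])
b=np.hstack([crop(s["im"],315,475,240,390,400),crop(t["im"],325,470,235,350,400)])
cv2.imwrite("pics/crop1.png",np.vstack([a,b]))
for n,z in(("scene",s),("top",t)):
    P=z["P"]
    for nm,(u0,u1,v0,v1) in (dict(plate=(500,600,265,340),warm=(320,470,285,385)) if n=="scene" else dict(plate=(195,300,285,350),warm=(330,465,240,345))).items():
        q=P[int(v0*f):int(v1*f),int(u0*f):int(u1*f)].reshape(-1,3); q=q[np.isfinite(q).all(1)]
        print(n,nm,len(q),"zmax",q[:,2].max().round(3))
        if nm=="warm":
            m=abs(q[:,2]-.075)<.006; print(np.percentile(q[m],[0.5,2,50,98,99.5],axis=0).round(4).tolist()); print(cv2.minAreaRect((q[m][:,:2]*1000).astype(np.float32)))
        else:
            q=q[(q[:,2]>.02)]; best=0
            rng=np.random.default_rng(0)
            for _ in range(500):
                a=q[rng.choice(len(q),3,False)]; nn=np.cross(a[1]-a[0],a[2]-a[0]); nn/=np.linalg.norm(nn)+1e-12
                m=abs((q-a[0])@nn)<.003
                if m.sum()>best: best=m.sum();bm=m
            p=q[bm];c=p.mean(0);nn=np.linalg.svd(p-c)[2][2];nn*=np.sign(nn[2])
            print("normal",nn.round(4),"tilt",np.arccos(nn[2]).round(3),"c",c.round(4),best)
            ex=np.cross([0,1,0],nn);ex/=np.linalg.norm(ex);ey=np.cross(nn,ex)
            uv=np.c_[(p-c)@ex,(p-c)@ey]
            r=cv2.minAreaRect((uv*1000).astype(np.float32)); print(r, "ctr",(c+ex*r[0][0]/1e3+ey*r[0][1]/1e3).round(4), np.percentile(uv,[1,99],axis=0).round(4).tolist())
```

```text
scene plate 3072 zmax 1.144
normal [-0.7657  0.0683  0.6395] tilt 0.877 c [0.4907 0.3291 0.0665] 2163
((641.6091918945312, -219.12600708007812), (178.8418426513672, 1456.4908447265625), 71.13914489746094) ctr [0.8905 0.1105 0.5685] [[-0.0273, -0.0858], [0.0342, 0.0913]]
scene warm 6144 zmax 1.144
[[0.4545, -0.1208, 0.0693], [0.463, -0.118, 0.07], [0.5599, 0.0401, 0.0749], [0.6278, 0.1348, 0.0793], [0.631, 0.1394, 0.0803]]
((541.8322143554688, 9.243499755859375), (175.38150024414062, 261.6568298339844), 2.2422196865081787)
top plate 2856 zmax 1.342
normal [ 0.4927 -0.0264  0.8698] tilt 0.516 c [0.4779 0.3304 0.0629] 1040
((7.941535949707031, 2.0703201293945312), (181.75421142578125, 132.30490112304688), 87.09821319580078) ctr [0.4848 0.3325 0.059 ] [[-0.0555, -0.0869], [0.0692, 0.0904]]
top warm 5762 zmax 1.342
[[0.4356, -0.1221, 0.0694], [0.4452, -0.1188, 0.07], [0.5532, 0.0344, 0.0749], [0.625, 0.1356, 0.08], [0.6291, 0.1391, 0.0806]]
((531.9232177734375, 7.862937927246094), (190.50965881347656, 260.6080017089844), 2.132418155670166)
```

View pics/crop1.png

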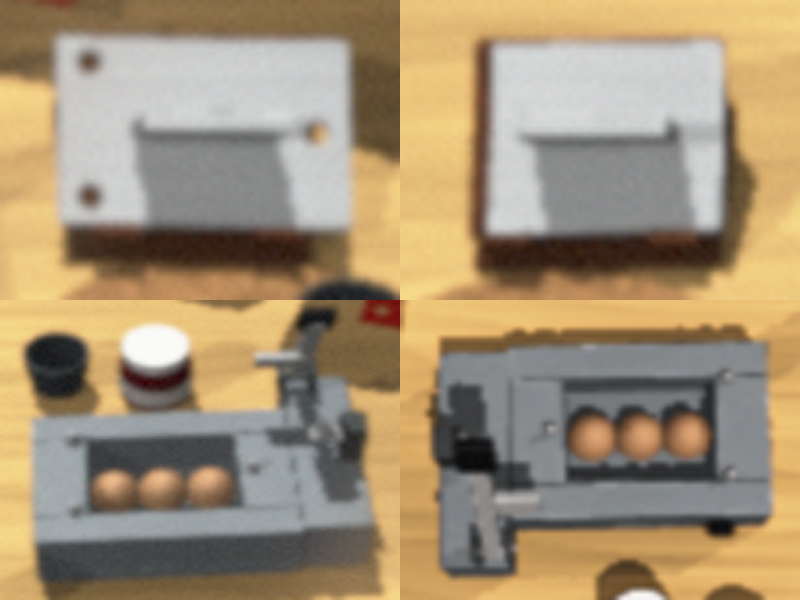

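```bash
cat >> h.py <<'E'
from scipy.optimize import least_squares
def proj(c,X):
    K=np.array(c["K"]);T=np.array(c["camera_from_world"]);p=X@T[:3,:3].T+T[:3,3]
    return np.c_[K[0,0]*p[:,0]/-p[:,2]+K[0,2],K[1,1]*-p[:,1]/-p[:,2]+K[1,2]]
HX=np.array([[-42,-70],[42,-70],[0,70.]])/1e3
def fit(obs,z,tilt,x0,free_z=False):
    # obs: list of (calib, idxs, pixels); returns origin x,y,z,yaw,(tilt)
    def pts(p): return R.from_euler("zy",[p[3],tilt]).apply(np.c_[HX,np.full(3,z)])+p[:3]
    def r(p): return np.r_[np.concatenate([(proj(c,pts(p)[i])-px).ravel() for c,i,px in obs]),(p[2]-x0[2])*(100 if free_z else 1e5)]
    s=least_squares(r,x0); return s.x,s.fun
E
cat > fit0.py <<'E'
from h import *
def pix(l,o,s): return (np.array(l)+.5)*s-.5+o
cs,ct=bot.calibration("scene"),bot.calibration("top")
ws=pix([[75,140],[75,212],[253,167]],[201,153],[103/400,96/300])
wt=pix([[328,173],[328,76],[149,128]],[208,150],[92/400,74/300])
# order: idx0=(-x,-y) ; scene: smaller x is up in image ; top: smaller x is lower
i=[0,1,2]
for o in ([(cs,i,ws)],[(ct,i,wt)],[(cs,i,ws),(ct,i,wt)]):
    p,e=fit(o,.012,0,[.54,-.02,.075,0]); print("seat",p.round(4),e.round(2))
hs=pix([[90,60],[90,195],[317,133]],[313,166],[77/400,58/300])
p,e=fit([(cs,i,hs)],.005,.5236,[.48,.33,.055,0],True); print("plate",p.round(4),e.round(2))
E
python3 fit0.py
```

```text
seat [ 0.5601 -0.0172  0.075   0.0389] [-0.58  0.03  0.21 -0.3   0.36  0.26 -0.  ]
seat [ 0.553  -0.0176  0.075   0.0284] [ 0.34  0.23 -0.32 -0.03 -0.02 -0.2  -0.  ]
seat [ 0.5563 -0.0174  0.075   0.0336] [-0.56 -1.06  0.08 -1.46  0.24 -0.66  0.34 -0.85 -0.45 -1.07 -0.06 -1.05
 -0.01]
plate [ 0.4796  0.3327  0.0557 -0.0433] [ 0.02  0.03  0.14 -0.06 -0.16  0.04  0.07]
```

Run:
```python
from h import *
f=.64
t=np.load("top.npz")["P"]; s=np.load("scene.npz")["P"]
for nm,P,(u0,u1,v0,v1) in [("mug t",t,(205,265,200,262)),("mug s",s,(565,625,340,410)),("tumb t",t,(290,340,180,235)),("tumb s",s,(475,530,370,435)),("jam t",t,(390,430,340,380)),("lever t",t,(330,400,240,345))]:
    q=P[int(v0*f):int(v1*f),int(u0*f):int(u1*f)].reshape(-1,3)
    m=(q[:,2]>(.115 if "lever" in nm else .05))&(q[:,2]<.3); 
    if m.sum(): print(nm,m.sum(),np.percentile(q[m],[3,50,97],axis=0).round(3).tolist())
```

```text
mug t 337 [[0.625, 0.34, 0.053], [0.67, 0.384, 0.086], [0.698, 0.414, 0.109]]
mug s 806 [[0.628, 0.287, 0.054], [0.678, 0.369, 0.092], [0.806, 0.413, 0.191]]
tumb t 321 [[0.689, 0.162, 0.052], [0.743, 0.207, 0.08], [0.789, 0.253, 0.103]]
tumb s 572 [[0.691, 0.162, 0.053], [0.724, 0.2, 0.084], [0.815, 0.229, 0.155]]
jam t 234 [[0.363, -0.045, 0.053], [0.387, -0.021, 0.075], [0.411, 0.002, 0.079]]
lever t 273 [[0.453, 0.06, 0.12], [0.486, 0.092, 0.165], [0.539, 0.136, 0.251]]
```

```bash
cat >> h.py <<'E'
def toolR(yaw,tilt): # x=ey,y=ex,z=-n
    M=R.from_euler("zy",[yaw,tilt]).as_matrix(); return R.from_matrix(np.c_[M[:,1],M[:,0],-M[:,2]])
def steps(pos,Rt,N,start=None):
    if start is None:
        s=bot.read_state(); start=(s["position"],R.from_euler("xyz",s["tcp_rot"]))
    p0,R0=start; w=(R0.inv()*Rt).as_rotvec()/N
    A=sum((R0*R.from_rotvec(k*w)).as_matrix() for k in range(N))
    sh=np.linalg.solve(A,np.array(pos)-p0)
    print("N",N,"turn",np.degrees(w).round(2).tolist(),"shift",sh.round(4).tolist())
    return np.array(pos),Rt
E
python3 - <<'E'
from h import *
a=toolR(-.04,.52); n=-a.as_matrix()[:,2]; o=np.array([.4796,.3327,.0557]); ey=a.as_matrix()[:,0]
g=o+.032*n-.015*ey; print(g,n)
s=bot.read_state()
w1=steps([.36,.48,.30],toolR(.4,.2),12)
steps(g+.15*n,a,12,w1)
E
```

```text
[0.49497961 0.317712   0.08376826] [ 4.96880138e-01 -2.77555756e-17  8.67819180e-01]
N 12 turn [0.65, 0.74, 4.2] shift [-0.0172, 0.0034, -0.0102]
N 12 turn [1.52, 0.28, 2.08] shift [-0.0171, 0.016, 0.0011]
```

```bash
sed -i 's/"zy"/"ZY"/' h.py; python3 fit0.py | tail -1
python3 - <<'E'
from h import *
a=toolR(-.04,.52); n=-a.as_matrix()[:,2]; o=np.array([.4796,.3327,.0557]); ey=a.as_matrix()[:,0]
g=o+.032*n-.015*ey; print(g,n)
w1=steps([.36,.48,.30],toolR(.4,.2),12)
steps(g+.15*n,a,12,w1)
E
```

```text
plate [ 0.4791  0.3331  0.0551 -0.0531] [-0.03  0.06  0.01 -0.07  0.02  0.01  0.01]
[0.49488761 0.31707616 0.08347021] [ 0.49648269 -0.01986991  0.86781918]
N 12 turn [0.88, 0.42, 4.2] shift [-0.0175, 0.0033, -0.0097]
N 12 turn [1.5, 0.74, 1.97] shift [-0.0173, 0.0161, 0.0017]
```

Call:
{"name": "play_rows", "arguments": {"targets": [[[0.6,0.7,4.2],[-0.017,0.003,-0.01],0.05],[[0.6,0.7,4.2],[-0.017,0.003,-0.01],0.05],[[0.6,0.7,4.2],[-0.017,0.003,-0.01],0.05],[[0.6,0.7,4.2],[-0.017,0.003,-0.01],0.05],[[0.6,0.7,4.2],[-0.017,0.003,-0.01],0.05],[[0.6,0.7,4.2],[-0.017,0.003,-0.01],0.05],[[0.6,0.7,4.2],[-0.017,0.003,-0.01],0.05],[[0.6,0.7,4.2],[-0.017,0.003,-0.01],0.05],[[0.6,0.7,4.2],[-0.017,0.003,-0.01],0.05],[[0.6,0.7,4.2],[-0.017,0.003,-0.01],0.05],[[0.6,0.7,4.2],[-0.017,0.003,-0.01],0.05],[[0.6,0.7,4.2],[-0.017,0.003,-0.01],0.05]]}}

```text
time: 1.3
position: [0.3551, 0.4766, 0.299]
tcp_rot: [-2.969, -0.076, 1.961]
wrist_force: [0.6, 0.5, 0.0]
gripper_width: 0.0501
```

```bash
cat > pre.py <<'E'
from h import *
import sys
def grasp(o,yaw,up,off=-.015,tilt=.52):
    a=toolR(yaw,tilt);M=a.as_matrix();n=-M[:,2]
    return np.array(o)+(.032+up)*n+off*M[:,0],a   # grip point raised by up ; TCP = this -.019n
if __name__=="__main__":
    p,a=grasp([.4791,.3331,.0551],-.053,.13); steps(p,a,12)
E
python3 pre.py
```

```text
N 12 turn [1.55, 0.39, 2.12] shift [-0.0171, 0.0161, 0.0026]
```

Call:
{"name": "play_rows", "arguments": {"targets": [[[1.55,0.4,2.12],[-0.017,0.016,0.0026],0.05],[[1.55,0.4,2.12],[-0.017,0.016,0.0026],0.05],[[1.55,0.4,2.12],[-0.017,0.016,0.0026],0.05],[[1.55,0.4,2.12],[-0.017,0.016,0.0026],0.05],[[1.55,0.4,2.12],[-0.017,0.016,0.0026],0.05],[[1.55,0.4,2.12],[-0.017,0.016,0.0026],0.05],[[1.55,0.4,2.12],[-0.017,0.016,0.0026],0.05],[[1.55,0.4,2.12],[-0.017,0.016,0.0026],0.05],[[1.55,0.4,2.12],[-0.017,0.016,0.0026],0.05],[[1.55,0.4,2.12],[-0.017,0.016,0.0026],0.05],[[1.55,0.4,2.12],[-0.017,0.016,0.0026],0.05],[[1.55,0.4,2.12],[-0.017,0.016,0.0026],0.05]]}}

```text
time: 2.5
position: [0.5574, 0.3154, 0.1952]
tcp_rot: [-2.62, -0.003, 1.518]
wrist_force: [0.1, 0.2, -0.1]
gripper_width: 0.0502
```

Run:
```python
from h import *
s=bot.read_state(); c=bot.calibration("wrist"); im,d=bot.capture("wrist"); np.savez("w1.npz",im=im,d=d,K=c["K"],T=c["camera_from_world"],P=world("wrist",d))
T=np.linalg.inv(np.array(c["camera_from_world"])); Rt=R.from_euler("xyz",s["tcp_rot"])
print(s["time"],s["qpos"].round(2),s["position"].round(4),s["tcp_rot"].round(3)); print("cam in tool",Rt.inv().apply(T[:3,3]-s["position"]).round(3)); print((Rt.inv().as_matrix()@T[:3,:3]).round(2)); print(c["K"])
cv2.imwrite("pics/w1.png",cv2.resize(im,(800,600),interpolation=cv2.INTER_CUBIC))
```

```text
2.5 [0.32 0.78 0.74 0.21 2.1  0.43] [0.5574 0.3154 0.1952] [-2.62  -0.003  1.518]
cam in tool [ 0.069  0.001 -0.192]
[[-0.    0.97  0.25]
 [ 1.    0.    0.  ]
 [ 0.    0.25 -0.97]]
[[302.02841049   0.         256.23210409]
 [  0.         302.02841049 189.15179678]
 [  0.           0.           1.        ]]
```

View pics/w1.png

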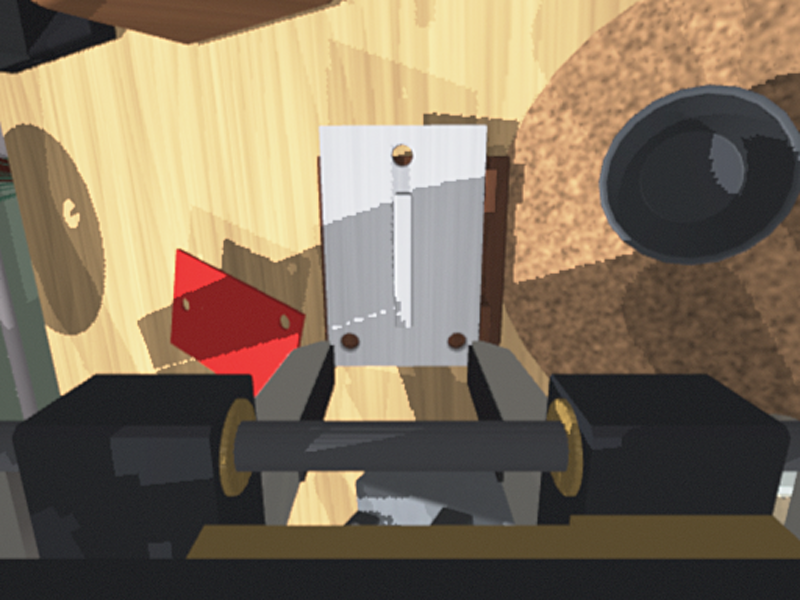

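Run:
```python
from h import *
from pre import grasp
z=np.load("w1.npz"); c=dict(K=z["K"],camera_from_world=z["T"])
px=(np.array([[350,341],[457,341],[402.5,155]])+.5)*.64-.5
for tl in (.49,.52,.55):
    p,e=fit([(c,[0,1,2],px)],.005,tl,[.479,.333,.0551,-.05],True); print(tl,p.round(4),e.round(2))
# plane from depth
P=z["P"]; q=P[int(170*.64):int(355*.64),int(335*.64):int(385*.64)].reshape(-1,3); cc=np.median(q,0)
q=q[np.linalg.norm(q-cc,axis=1)<.15]; cc=q.mean(0); n=np.linalg.svd(q-cc)[2][2]; n*=np.sign(n[2]); print("n",n,"tilt",np.arccos(n[2]))
p,e=fit([(c,[0,1,2],px)],.005,.52,[.479,.333,.0551,-.05],True)
a=R.from_euler("ZY",[p[3],.52]); print("plane height over origin along n:",(cc-p[:3])@a.apply([0,0,1]))
g,a=grasp(p[:3],p[3],.0); s=steps(g+.041*-a.as_matrix()[:,2],a,5); steps(g+.019*a.as_matrix()[:,2],a,6,s)
```

```text
0.49 [ 0.4791  0.3309  0.0529 -0.0437] [ 0.02 -0.13  0.05  0.18 -0.08 -0.04 -0.22]
0.52 [ 0.4791  0.3309  0.0529 -0.045 ] [-0.07  0.18 -0.03 -0.13  0.08 -0.04 -0.22]
0.55 [ 0.4791  0.3309  0.053  -0.0461] [-0.14  0.5  -0.13 -0.45  0.24 -0.04 -0.21]
n [ 0.49125986 -0.02631724  0.87061539] tilt 0.514344512590503
plane height over origin along n: 0.004242022081441392
N 5 turn [-0.07, -0.07, -0.15] shift [0.0001, -0.0001, 0.0175]
N 6 turn [0.0, 0.0, 0.0] shift [0.0, -0.0, 0.01]
```

Call:
{"name": "play_rows", "arguments": {"targets": [[[-0.1,-0.1,-0.15],[0,0,0.0175],0.05],[[-0.1,-0.1,-0.15],[0,0,0.0175],0.05],[[-0.1,-0.1,-0.15],[0,0,0.0175],0.05],[[0,0,-0.15],[0,0,0.0175],0.05],[[0,0,-0.15],[0,0,0.0175],0.05],[[0,0,0],[0,0,0.01],0.05],[[0,0,0],[0,0,0.01],0.05],[[0,0,0],[0,0,0.01],0.05],[[0,0,0],[0,0,0.01],0.05],[[0,0,0],[0,0,0.01],0.05],[[0,0,0],[0,0,0.01],0.05],[[0,0,0],[0,0,0],0.05]]}}

```text
time: 3.75
position: [0.483, 0.3194, 0.0664]
tcp_rot: [-2.625, -0.005, 1.534]
wrist_force: [-0.7, -0.1, -0.4]
gripper_width: 0.0499
```

Call:
{"name": "play_rows", "arguments": {"targets": [[[0,0,0],[0,0,0],0.0],[[0,0,0],[0,0,0],0.0],[[0,0,0],[0,0,0],0.0],[[0,0,0],[0,0,0],0.0],[[0,0,0],[0,0,0],0.0],[[0,0,0],[0,0,0],0.0],[[0,0,0],[0,0,0],0.0],[[0,0,0],[0,0,0],0.0]], "newtons": 45}}

```text
time: 4.55
position: [0.4851, 0.3197, 0.068]
tcp_rot: [-2.629, -0.006, 1.533]
wrist_force: [4.6, -0.7, -0.9]
gripper_width: 0.0111
```

Call:
{"name": "play_rows", "arguments": {"targets": [[[0,0,0],[0,-0.0025,-0.0044],0.0],[[0,0,0],[0,-0.0025,-0.0044],0.0],[[0,0,0],[0,-0.005,-0.0087],0.0],[[0,0,0],[0,-0.01,-0.0174],0.0],[[0,0,0],[0,-0.01,-0.0174],0.0],[[0,0,0],[0,-0.01,-0.0174],0.0],[[0,0,0],[0,-0.0125,-0.0217],0.0],[[0,0,0],[0,-0.0125,-0.0217],0.0],[[0,0,0],[0,-0.0125,-0.0217],0.0],[[0,0,0],[0,-0.0125,-0.0217],0.0],[[0,0,0],[0,-0.0125,-0.0217],0.0],[[0,0,0],[0,-0.0125,-0.0217],0.0]]}}

```text
time: 5.75
position: [0.4823, 0.3184, 0.3016]
tcp_rot: [-2.629, -0.006, 1.534]
wrist_force: [-0.8, 0.4, -4.7]
gripper_width: 0.0112
```

Run:
```python
from h import *
s=bot.read_state(); print(s["position"],s["wrist_force"],s["torque"],s["gripper_width"])
# seat est (0.5563,-.0174,yaw .034); TCP over seat, offset -15mm along ey ; tip 13mm above origin
yaw=.034; a=toolR(yaw,0); M=a.as_matrix()
p=np.array([.5563,-.0174,.30+.013])-.013*M[:,0]
steps(p,a,20)
```

```text
[0.48226339 0.31838034 0.3016187 ] [-0.83248412  0.43279909 -4.72838987] [-0.12455705 -0.69168357 -0.04695824] 0.011198603193907692
N 20 turn [-1.47, -0.07, -0.19] shift [-0.0174, 0.0035, -0.0017]
```

Call:
{"name": "play_rows", "arguments": {"targets": [[[-3.7,-0.2,-0.5],[0,0,-0.005],0.0],[[-3.7,-0.2,-0.5],[0,0,-0.005],0.0],[[-3.7,-0.2,-0.5],[0,0,-0.005],0.0],[[-3.7,-0.2,-0.5],[0,0,-0.005],0.0],[[-3.7,-0.2,-0.5],[0,0,-0.005],0.0],[[-3.7,-0.2,-0.5],[0,0,-0.005],0.0],[[-3.7,-0.2,-0.5],[0,0,-0.005],0.0],[[-3.7,-0.2,-0.5],[0,0,-0.005],0.0]]}}

```text
time: 6.55
position: [0.4931, 0.318, 0.3388]
tcp_rot: [3.135, 0.003, 1.608]
wrist_force: [-0.7, -0.7, -4.1]
gripper_width: 0.0114
```

Run:
```python
from h import *
s=bot.read_state(); print(s["position"],s["tcp_rot"],s["wrist_force"])
yaw=.034; a=toolR(yaw,0); M=a.as_matrix()
p=np.array([.5563,-.0174,.29+.013])-.013*M[:,0]
steps(p,a,12)
```

```text
[0.4930565  0.31800924 0.33884056] [3.13535530e+00 2.76435986e-03 1.60765260e+00] [-0.71121513 -0.70334808 -4.09017128]
N 12 turn [0.03, 0.01, 0.01] shift [-0.0292, 0.0043, 0.003]
```

Call:
{"name": "play_rows", "arguments": {"targets": [[[0,0,0],[-0.015,0.004,0],0.0],[[0,0,0],[-0.03,0.004,0],0.0],[[0,0,0],[-0.03,0.004,0],0.0],[[0,0,0],[-0.03,0.004,0],0.0],[[0,0,0],[-0.03,0.004,0],0.0],[[0,0,0],[-0.03,0.004,0],0.0],[[0,0,0],[-0.03,0.004,0],0.0],[[0,0,0],[-0.03,0.004,0],0.0],[[0,0,0],[-0.03,0.004,0.005],0.0],[[0,0,0],[-0.03,0.005,0.01],0.0],[[0,0,0],[-0.03,0.005,0.01],0.0],[[0,0,0],[-0.035,0.005,0.01],0.0]]}}

```text
time: 7.75
position: [0.557, -0.0313, 0.3035]
tcp_rot: [3.139, 0.002, 1.607]
wrist_force: [0.3, -0.2, -3.9]
gripper_width: 0.0109
```

```bash
cat > snap.py <<'E'
from h import *
import sys
k=sys.argv[1]; s=bot.read_state(); out=[]
for n in ["wrist","scene","top"]:
    c=bot.calibration(n); im,d=bot.capture(n); np.savez(f"{n}{k}.npz",im=im,d=d,K=c["K"],T=c["camera_from_world"],P=world(n,d),pos=s["position"],rot=s["tcp_rot"])
    out.append(im)
print(s["time"],s["position"].round(4),s["tcp_rot"].round(4),s["wrist_force"].round(1),s["gripper_width"])
W=cv2.resize(out[0],(800,600),interpolation=cv2.INTER_CUBIC); cv2.imwrite(f"pics/w{k}.png",W)
a=cv2.resize(out[1][140:260,190:350],(800,600),interpolation=cv2.INTER_CUBIC); cv2.imwrite(f"pics/s{k}.png",a)
E
python3 snap.py 2
```

```text
7.75 [ 0.557  -0.0313  0.3035] [3.1394e+00 2.5000e-03 1.6070e+00] [ 0.3 -0.2 -3.9] 0.010923371925361814
```

View pics/w2.png

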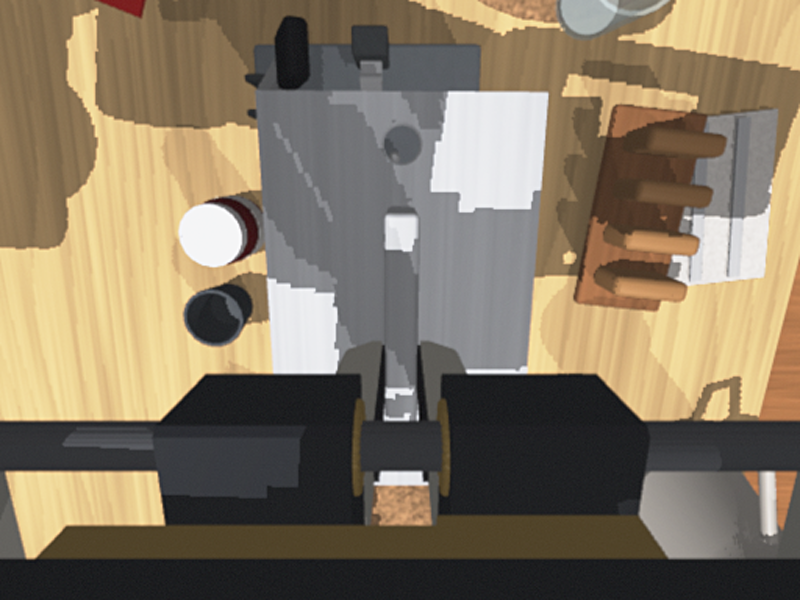

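Call:
{"name": "play_rows", "arguments": {"targets": [[[0,0,0],[-0.03,0,0],0.0],[[0,0,0],[-0.03,0,0],0.0],[[0,0,0],[-0.03,0,0],0.0],[[0,0,0],[-0.03,0,0],0.0],[[0,0,0],[-0.03,0,0],0.0],[[0,0,0],[-0.03,0,0],0.0],[[0,0,0],[-0.03,0,0],0.0],[[0,0,0],[-0.03,0,0],0.0],[[0,0,0],[0,0,0],0.0],[[0,0,0],[0,0,0],0.0]]}}

```text
time: 8.9
position: [0.5661, -0.2697, 0.3043]
tcp_rot: [3.139, 0.002, 1.606]
wrist_force: [-0.2, -0.1, -3.9]
gripper_width: 0.0114
```

```bash
python3 snap.py 3
```

```text
8.9 [ 0.5661 -0.2697  0.3043] [3.1389e+00 2.4000e-03 1.6062e+00] [-0.2 -0.1 -3.9] 0.011440014835114018
```

View pics/w3.png

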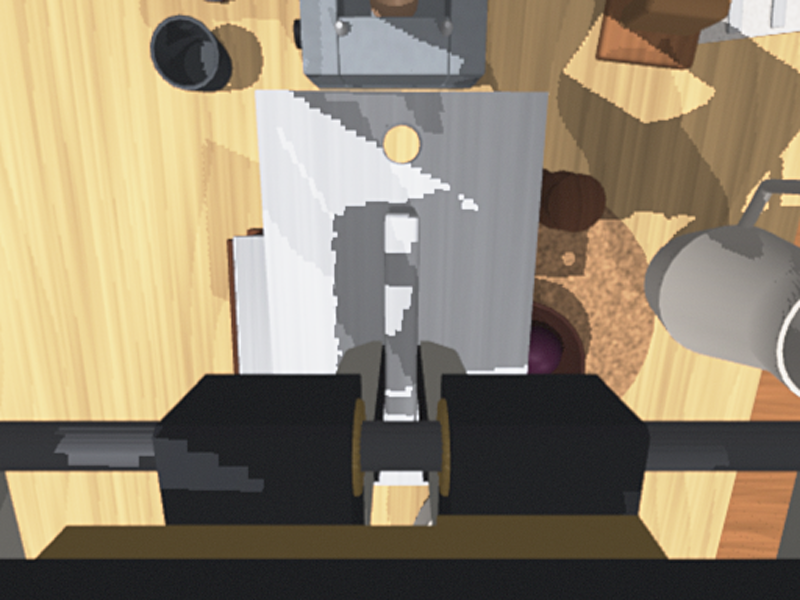

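Call:
{"name": "play_rows", "arguments": {"targets": [[[0,0,0],[0.028,0,0],0.0],[[0,0,0],[0.028,0,0],0.0],[[0,0,0],[0.028,0,0],0.0],[[0,0,0],[0.028,0,0],0.0],[[0,0,0],[0.026,0,0],0.0],[[0,0,0],[0,0,0],0.0],[[0,0,0],[0,0,0],0.0]]}}

```text
time: 9.75
position: [0.5614, -0.1305, 0.3039]
tcp_rot: [3.138, 0.004, 1.61]
wrist_force: [0.4, 0.0, -5.3]
gripper_width: 0.0113
```

```bash
python3 snap.py 4
python3 - <<'E'
import numpy as np,cv2
A=[]
for k in (3,4):
    im=np.load(f"wrist{k}.npz")["im"][0:75,150:350]; A.append(cv2.resize(im,(800,300),interpolation=cv2.INTER_CUBIC))
cv2.imwrite("pics/m4.png",np.vstack(A))
E
```

```text
9.75 [ 0.5614 -0.1305  0.3039] [3.1379 0.004  1.6098] [ 0.4  0.  -5.3] 0.011302592952498365
```

View pics/m4.png

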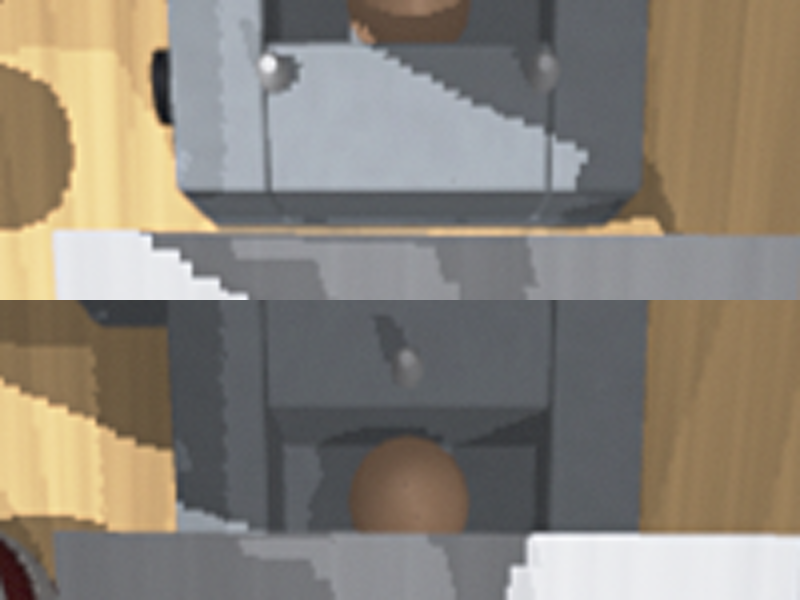

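```bash
cat > seat.py <<'E'
from h import *
def cam(k):
    z=np.load(f"wrist{k}.npz"); return dict(K=z["K"],camera_from_world=z["T"]),z
c3,z3=cam(3);c4,z4=cam(4)
f=lambda l:(np.array(l,float)+.5)/4-.5+[150,0]
o=[(c3,[0,1],f([[278,70],[544,68]])),(c4,[2],f([[407,67]]))]
for zz in (.005,.007,.009):
    p,e=fit(o,zz,0,[.556,-.0174,.075,.034]); print("seat",p.round(4),e.round(2))
p,e=fit(o,.007,0,[.556,-.0174,.075,.034]); seat=p
# plate in hand
X=np.array([[-58.5,90,5],[58.5,90,5],[0,70,5],[58.5,-90,5]])/1e3
px=np.array([[163.2,57.8],[350.4,57.8],[256.6,92.1],[336.5,237.5]])
def r(q,full=False):
    Rp=R.from_euler("ZYX",[q[3],q[4],q[5]]); W=Rp.apply(X)+q[:3]
    v=(proj(c3,W)-px); v[3]*=.5
    return np.r_[v.ravel(),q[4:]*100]
s=least_squares(r,np.r_[z3["pos"]+[0,.015,-.013],.034,0,0]); q=s.x; print("plate",q.round(4),s.fun.round(2))
Rt=R.from_euler("xyz",z3["rot"]); print("plate in tool",Rt.inv().apply(q[:3]-z3["pos"]).round(4),"tool yaw-90",np.round(z3["rot"][2]-np.pi/2,4))
for k,z in ((3,z3),(4,z4)):
    P=z["P"]; g=P[62:72,170:340].reshape(-1,3); print("plate top z near edge",np.median(g[:,2]),"left/right dz",np.median(P[62:72,175:195,2]),np.median(P[62:72,315:335,2]), "row120",np.median(P[115:125,185:230,2]))
g=z3["P"][28:45,225:275].reshape(-1,3); print("rim z",np.median(g[:,2]))
E
python3 seat.py
```

```text
seat [ 0.5525 -0.0202  0.075   0.0453] [-0.73  0.33  0.68  0.17  0.05 -0.46 -0.  ]
seat [ 0.5525 -0.0207  0.075   0.0453] [-0.89  0.33  0.85  0.17  0.04 -0.46 -0.  ]
seat [ 0.5526 -0.0213  0.075   0.0452] [-1.06  0.34  1.02  0.18  0.04 -0.46 -0.  ]
plate [ 0.5703 -0.2541  0.2604  0.0846  0.0312  0.1025] [ 7.17  2.81 -7.83 -5.27  1.62 -4.5  -2.62 17.81  3.12 10.25]
plate in tool [0.0155 0.0046 0.0438] tool yaw-90 0.0354
plate top z near edge 0.29304605600703404 left/right dz 0.2931991650861937 0.2929388775970089 row120 0.29356572495312006
plate top z near edge 0.2921696655204026 left/right dz 0.29234569776332964 0.29203335383085705 row120 0.2928146112301803
rim z 0.0742220639934538
```

```bash
cat >> seat.py <<'E'
print("----")
X=X[:3];px=px[:3]
def r(q):
    W=R.from_euler("Z",q[2]).apply(X)+[q[0],q[1],.288]; return (proj(c3,W)-px).ravel()
s=least_squares(r,[.566,-.255,.034]);q=s.x;print("plate",q.round(4),s.fun.round(2))
d=Rt.inv().apply(np.r_[q[:2],.288]-z3["pos"]); print("in tool",d.round(4))
P=z3["P"]; 
m=abs(P[:,:,2]-.075)<.004; m[60:]=False
W=P[m]; W=W[(W[:,0]>.45)&(W[:,0]<.66)]
yaw=seat[3]; L=R.from_euler("Z",-yaw).apply(W); print("warmer edges local x",np.percentile(L[:,0],[1,99]),"ymin",np.percentile(L[:,1],[.5,1,3]))
print("seat local",R.from_euler("Z",-yaw).apply(np.r_[seat[:2],0]))
for i in (3,4):
  a=[np.load(f"wrist{i}.npz")["P"][v] for v in (5,15,25)]
  for A in a:
    mm=(abs(A[:,2]-.075)<.004)&(A[:,0]>.45)&(A[:,0]<.66); print(i,A[mm][[0,-1]].round(4).tolist())
E
python3 seat.py | sed -n '/----/,$p'
```

```text
----
plate [ 0.5664 -0.2591  0.036 ] [-0.48  0.19  0.31  0.23  0.18 -0.38]
in tool [0.0106 0.0006 0.0162]
warmer edges local x [0.47677667 0.62359222] ymin [-0.14813215 -0.14795188 -0.14713549]
seat local [ 0.55103491 -0.04570713  0.        ]
3 [[0.4798, -0.0765, 0.0715], [0.6281, -0.0716, 0.0738]]
3 [[0.481, -0.0879, 0.0724], [0.6292, -0.0824, 0.0726]]
3 [[0.4808, -0.0992, 0.0721], [0.6284, -0.0947, 0.0761]]
4 [[0.4751, 0.06, 0.0729], [0.6229, 0.0656, 0.0735]]
4 [[0.4764, 0.0486, 0.0741], [0.6239, 0.0546, 0.0733]]
4 [[0.476, 0.0376, 0.0728], [0.622, 0.0427, 0.0753]]
```

Call:
{"name": "play_rows", "arguments": {"targets": [[[0,0,0],[0.02,-0.001,0],0.0],[[0,0,0],[0.02,-0.001,0],0.0],[[0,0,0],[0.02,-0.001,0],0.0],[[0,0,0],[0.02,-0.001,0],0.0],[[0,0,0],[0.02,-0.0015,0],0.0],[[0,0,0],[0,0,0.025],0.0],[[0,0,0],[0,0,0.03],0.0],[[0,0,0],[0,0,0.03],0.0],[[0,0,0],[0,0,0.03],0.0],[[0,0,0],[0,0,0.03],0.0],[[0,0,0],[0,0,0.02],0.0],[[0,0,0],[0,0,0.01],0.0]]}}

```text
time: 11.1
position: [0.5512, -0.0333, 0.1252]
tcp_rot: [-3.141, 0.003, 1.606]
wrist_force: [-1.1, 0.2, -3.6]
gripper_width: 0.0112
```

Run:
```python
from h import *
s=bot.read_state();Rt=R.from_euler("xyz",s["tcp_rot"]); print(s["position"],s["tcp_rot"],s["wrist_force"])
print("need tool shift",Rt.inv().apply(np.array([.552,-.0309,.110])-s["position"]).round(4))
```

```text
[ 0.55119902 -0.033291    0.12520652] [-3.14071402e+00  2.96403144e-03  1.60613668e+00] [-1.06128902  0.17229441 -3.62792746]
need tool shift [0.0024 0.0009 0.0152]
```

Call:
{"name": "play_rows", "arguments": {"targets": [[[0,0,0],[0.0012,0.0005,0.007],0.0],[[0,0,0],[0.0012,0.0004,0.006],0.0],[[0,0,0],[0,0,0],0.0],[[0,0,0],[0,0,0],0.0]]}}

```text
time: 11.5
position: [0.5543, -0.0304, 0.1159]
tcp_rot: [3.137, 0.004, 1.607]
wrist_force: [-0.5, 1.5, -3.5]
gripper_width: 0.0115
```

```bash
python3 snap.py 5
python3 - <<'E'
import numpy as np,cv2
w=np.load("wrist5.npz")["im"][40:140,160:360]; s=np.load("scene5.npz")["im"][170:245,195:315]
cv2.imwrite("pics/m5.png",np.vstack([cv2.resize(w,(600,300),interpolation=cv2.INTER_CUBIC),cv2.resize(s,(600,300),interpolation=cv2.INTER_CUBIC)]))
E
```

```text
11.5 [ 0.5543 -0.0304  0.1159] [3.1372 0.0039 1.6074] [-0.5  1.5 -3.5] 0.011451128882422983
```

View pics/m5.png

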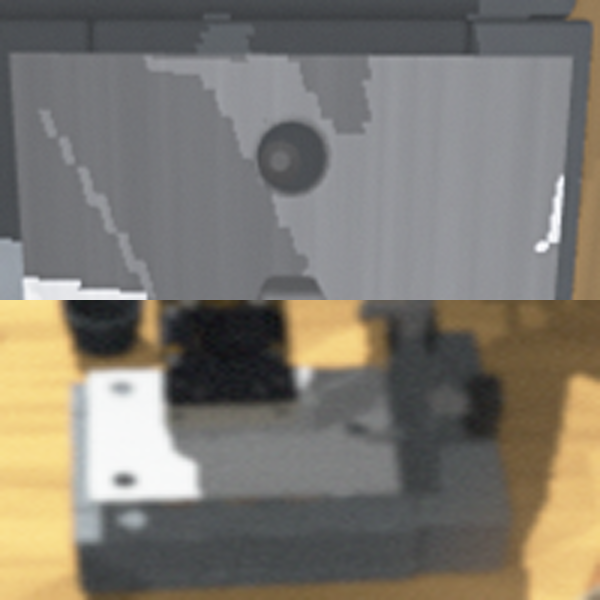

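Run:
```python
from h import *
z=np.load("wrist5.npz");K=z["K"];T=np.linalg.inv(z["T"])
def at(u,v,h):
    u=(u+.5)/3-.5+160; v=(v+.5)/3-.5+40
    d=T[:3,:3]@np.array([(u-K[0,2])/K[0,0],-(v-K[1,2])/K[1,1],-1]); return T[:3,3]+d*(h-T[2,3])/d[2]
h=at(293,157,z["pos"][2]-.0112); p=at(281,159,.089); print(h.round(4),p.round(4),"plate must move",(p-h).round(4)[:2])
s=bot.read_state(); print(s["position"], R.from_euler("xyz",s["tcp_rot"]).inv().apply(np.r_[(p-h)[:2],0]).round(4))
print("plate top z by depth",np.median(z["P"][62:72,170:340,2]))
```

```text
[0.5523 0.05   0.1047] [0.5496 0.0502 0.089 ] plate must move [-0.0026  0.0003]
[ 0.55422045 -0.0303918   0.11588836] [ 0.0004 -0.0026 -0.    ]
plate top z by depth 0.1045755672522491
```

Call:
{"name": "play_rows", "arguments": {"targets": [[[0,0,0],[0.0003,-0.0012,0],0.0],[[0,0,0],[0,-0.0012,0],0.0],[[0,0,0],[0,0,0],0.0],[[0,0,0],[0,0,0.003],0.0],[[0,0,0],[0,0,0.003],0.0],[[0,0,0],[0,0,0.003],0.0],[[0,0,0],[0,0,0.003],0.0],[[0,0,0],[0,0,0.002],0.0],[[0,0,0],[0,0,0],0.0],[[0,0,0],[0,0,0],0.0]]}}

```text
time: 12.65
position: [0.5512, -0.0302, 0.1009]
tcp_rot: [3.139, 0.004, 1.607]
wrist_force: [0.3, 0.2, -3.9]
gripper_width: 0.0113
```

Call:
{"name": "play_rows", "arguments": {"targets": [[[0,0,0],[0,0.0005,0.002],0.0],[[0,0,0],[0,0,0.002],0.0],[[0,0,0],[0,0,0.002],0.0],[[0,0,0],[0,0,0.002],0.0],[[0,0,0],[0,0,0.0015],0.0],[[0,0,0],[0,0,0],0.0],[[0,0,0],[0,0,0],0.0]]}}

```text
time: 13.35
position: [0.5517, -0.0302, 0.0914]
tcp_rot: [3.139, 0.004, 1.607]
wrist_force: [-0.7, -0.5, -4.1]
gripper_width: 0.0111
```

Call:
{"name": "play_rows", "arguments": {"targets": [[[0,0,0],[0,0,0.0008],0.0],[[0,0,0],[0,0,0.0008],0.0],[[0,0,0],[0,0,0],0.0],[[0,0,0],[0,0,0],0.0]]}}

```text
time: 13.75
position: [0.5519, -0.0302, 0.0899]
tcp_rot: [3.138, 0.004, 1.607]
wrist_force: [1.1, -0.6, -3.7]
gripper_width: 0.0113
```

Call:
{"name": "play_rows", "arguments": {"targets": [[[0,0,0],[0,0,0.0008],0.0],[[0,0,0],[0,0,0.0008],0.0],[[0,0,0],[0,0,0],0.0],[[0,0,0],[0,0,0],0.0]]}}

```text
time: 14.15
position: [0.552, -0.0303, 0.0893]
tcp_rot: [3.138, 0.004, 1.607]
wrist_force: [-4.2, 0.4, 5.9]
gripper_width: 0.0112
```

Call:
{"name": "play_rows", "arguments": {"targets": [[[0,0,0],[0,0,0],0.0],[[0,0,0],[0,0,0],0.035],[[0,0,0],[0,0,0],0.035],[[0,0,0],[0,0,0],0.035],[[0,0,0],[0,0,0],0.035],[[0,0,0],[0,0,-0.01],0.035],[[0,0,0],[0,0,-0.02],0.035],[[0,0,0],[0,0,-0.03],0.035],[[0,0,0],[0,0,-0.04],0.035],[[0,0,0],[0,0,-0.04],0.035],[[0,0,0],[0,0,-0.03],0.035],[[0,0,0],[0,0,-0.03],0.035]]}}

```text
time: 15.35
position: [0.5513, -0.0295, 0.291]
tcp_rot: [3.137, 0.004, 1.607]
wrist_force: [1.3, -0.1, 0.3]
gripper_width: 0.0352
```

Call:
{"name": "play_rows", "arguments": {"targets": [[[0,0,0],[0,0,-0.01],0.0],[[0,0,0],[0,0,0],0.0],[[0,0,0],[0,0,0],0.0]]}}

```text
time: 15.65
position: [0.5507, -0.0294, 0.2967]
tcp_rot: [3.14, 0.003, 1.607]
wrist_force: [0.1, 0.1, -1.3]
gripper_width: 0.0153
```

```bash
python3 snap.py 6
python3 - <<'E'
from h import *
z=np.load("wrist6.npz");P=z["P"]
m=(P[:,:,2]>.06)&(P[:,:,2]<.09)&(P[:,:,0]>.49)&(P[:,:,0]<.61)&(P[:,:,1]<.065)&(P[:,:,1]>-.105); q=P[m]
A=np.c_[q[:,:2]-[.552,-.02],np.ones(len(q))]; w=np.linalg.lstsq(A,q[:,2],rcond=None)[0]; print(len(q),"plane slopes,z",w.round(4))
E
```

```text
15.65 [ 0.5507 -0.0294  0.2967] [3.1402 0.0033 1.6073] [ 0.1  0.1 -1.3] 0.015295422319648904
10202 plane slopes,z [ 0.0021 -0.0004  0.0786]
```

View pics/w6.png

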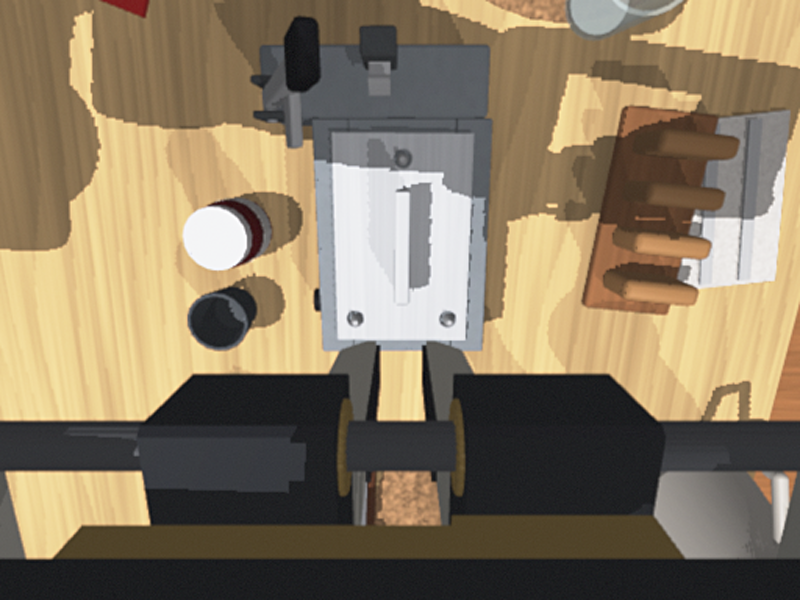

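```bash
cat > lev.py <<'E'
from h import *
yaw=.038; C=R.from_euler("Z",yaw).as_matrix(); ex=C[:,0]; S=np.array([.5522,-.0203,0])
H=S+C@[-.102,.115,.095]
def pad(th): return H+ex*(.148*np.cos(th)-.008*np.sin(th))+np.array([0,0,1])*(.148*np.sin(th)+.008*np.cos(th))
def tool(t): # tool x=-ex when t=0, tool y=+ey
    zt=ex*np.sin(t)-np.array([0,0,np.cos(t)]); y=C[:,1]; return R.from_matrix(np.c_[np.cross(y,zt),y,zt])
E
python3 - <<'E'
from lev import *
P=np.load("wrist6.npz")["P"]; q=P[(P[:,:,2]>.15)&(P[:,:,2]<.28)&(P[:,:,1]>.05)&(P[:,:,1]<.15)]
t=q[q[:,2]>.2]; print("pad cloud",len(t),np.percentile(t,[2,50,98],axis=0).round(3).tolist()); print("pad pred",pad(1.2).round(4),H.round(4))
a=steps([.50,.03,.37],tool(0),12)
b=steps([.425,pad(1.2)[1],.30],tool(.65),9,a)
n=np.array([-np.sin(.9),0,np.cos(.9)])
c=steps(pad(1.2)+.025*n,tool(.65),6,b)
E
```

```text
pad cloud 1015 [[0.483, 0.079, 0.207], [0.501, 0.091, 0.248], [0.508, 0.105, 0.251]]
pad pred [0.492  0.0925 0.2358] [0.4459 0.0907 0.095 ]
N 12 turn [-0.01, 0.01, -7.51] shift [0.0072, 0.0004, -0.0062]
N 9 turn [0.0, -4.14, 0.0] shift [0.0101, 0.0073, 0.0052]
N 6 turn [0.0, 0.0, 0.0] shift [-0.0014, -0.0003, 0.0112]
```

Call:
{"name": "play_rows", "arguments": {"targets": [[[0,0,-7.5],[0.007,0.0004,-0.0062],0.0],[[0,0,-7.5],[0.007,0.0004,-0.0062],0.0],[[0,0,-7.5],[0.007,0.0004,-0.0062],0.0],[[0,0,-7.5],[0.007,0.0004,-0.0062],0.0],[[0,0,-7.5],[0.007,0.0004,-0.0062],0.0],[[0,0,-7.5],[0.007,0.0004,-0.0062],0.0],[[0,0,-7.5],[0.007,0.0004,-0.0062],0.0],[[0,0,-7.5],[0.007,0.0004,-0.0062],0.0],[[0,0,-7.5],[0.007,0.0004,-0.0062],0.0],[[0,0,-7.5],[0.007,0.0004,-0.0062],0.0],[[0,0,-7.5],[0.007,0.0004,-0.0062],0.0],[[0,0,-7.5],[0.007,0.0004,-0.0062],0.0]]}}

```text
time: 17.0
position: [0.5014, 0.029, 0.371]
tcp_rot: [-3.138, 0.001, -3.1]
wrist_force: [-0.1, -0.1, 0.8]
gripper_width: 0.0003
```

Call:
{"name": "play_rows", "arguments": {"targets": [[[0,-4.1,0],[0.01,0.007,0.005],0.0],[[0,-4.1,0],[0.01,0.007,0.005],0.0],[[0,-4.1,0],[0.01,0.007,0.005],0.0],[[0,-4.1,0],[0.01,0.007,0.005],0.0],[[0,-4.1,0],[0.01,0.007,0.005],0.0],[[0,-4.1,0],[0.01,0.007,0.005],0.0],[[0,-4.1,0],[0.01,0.007,0.005],0.0],[[0,-4.1,0],[0.01,0.007,0.005],0.0],[[0,-4.1,0],[0.01,0.007,0.005],0.0],[[0,0,0],[0,0,0],0.0]]}}

```text
time: 18.0
position: [0.472, 0.1076, 0.3088]
tcp_rot: [-3.12, 0.597, -3.099]
wrist_force: [-0.1, -0.6, -0.9]
gripper_width: 0.0003
```

Run:
```python
from lev import *
s=bot.read_state(); print(s["position"],s["tcp_rot"],s["qpos"].round(2))
n=np.array([-np.sin(.9),0,np.cos(.9)])
c=steps(pad(1.2)+.02*n,tool(.65),6)
ths=[1.1,.8,.5,.2,-.02]
for i,th in enumerate(ths): c=steps(pad(th),tool(.65-.13*i),[6,6,6,6,6][i],c)
```

```text
[0.47198042 0.10759027 0.30880266] [-3.11963166  0.59736644 -3.09911783] [ 0.22 -0.89  2.18 -0.13  1.26 -1.39]
N 6 turn [-0.18, -0.5, 0.04] shift [0.0053, -0.0024, 0.0086]
N 6 turn [0.0, 0.0, 0.0] shift [-0.0021, -0.0001, 0.0053]
N 6 turn [0.0, 1.24, 0.0] shift [-0.0029, -0.0, 0.0068]
N 6 turn [0.0, 1.24, -0.0] shift [-0.0017, -0.0, 0.0072]
N 6 turn [0.0, 1.24, -0.0] shift [-0.0005, 0.0, 0.0074]
N 6 turn [-0.0, 1.24, 0.0] shift [0.0003, 0.0, 0.0054]
```

Run:
```python
from lev import *
n=np.array([-np.sin(.9),0,np.cos(.9)])
c=steps(np.array([.468,.0925,.30]),tool(.35),5)
c=steps(pad(1.2)+.025*n,tool(.35),5,c)
```

```text
N 5 turn [-0.23, 2.83, 0.01] shift [0.0016, -0.003, 0.0011]
N 5 turn [0.0, 0.0, 0.0] shift [0.0025, -0.0, 0.0094]
```

Call:
{"name": "play_rows", "arguments": {"targets": [[[-0.2,2.8,0],[0.0016,-0.003,0.001],0.0],[[-0.2,2.8,0],[0.0016,-0.003,0.001],0.0],[[-0.2,2.8,0],[0.0016,-0.003,0.001],0.0],[[-0.2,2.8,0],[0.0016,-0.003,0.001],0.0],[[-0.2,2.8,0],[0.0016,-0.003,0.001],0.0],[[0,0,0],[0,0,0],0.0]]}}

```text
time: 18.6
position: [0.469, 0.09, 0.3049]
tcp_rot: [-3.14, 0.354, -3.106]
wrist_force: [0.6, -0.9, -0.6]
gripper_width: 0.0003
```

Run:
```python
from lev import *
s=bot.read_state(); print(s["position"],s["tcp_rot"],s["qpos"].round(2))
n=np.array([-np.sin(.9),0,np.cos(.9)])
c=steps(pad(1.2)+.025*n,tool(.35),6)
```

```text
[0.46902447 0.08995272 0.30491007] [-3.13976557  0.35445976 -3.10638517] [ 0.1  -0.63  1.97 -0.03  1.45 -1.5 ]
N 6 turn [-0.03, 0.04, -0.03] shift [0.0025, 0.0004, 0.0086]
```

Call:
{"name": "play_rows", "arguments": {"targets": [[[0,0,0],[0.0025,0.0004,0.0086],0.0],[[0,0,0],[0.0025,0.0004,0.0086],0.0],[[0,0,0],[0.0025,0.0004,0.0086],0.0],[[0,0,0],[0.0025,0.0004,0.0086],0.0],[[0,0,0],[0.0025,0.0004,0.0086],0.0],[[0,0,0],[0.0025,0.0004,0.0086],0.0],[[0,0,0],[0,0,0],0.0]]}}

```text
time: 19.3
position: [0.472, 0.0934, 0.2494]
tcp_rot: [-3.139, 0.355, -3.105]
wrist_force: [-0.5, 0.0, 0.4]
gripper_width: 0.0003
```

Run:
```python
from lev import *
s=bot.read_state(); print(s["position"],s["tcp_rot"],s["qpos"].round(2),s["wrist_force"])
c=None
for i,th in enumerate([1.1,.8,.5,.2,.02]): c=steps(pad(th),tool([.35,.3,.2,.1,.0][i]),6,c)
```

```text
[0.47197689 0.0933674  0.24942357] [-3.13940077  0.35492199 -3.10519303] [ 0.11 -0.63  2.07 -0.03  1.35 -1.49] [-0.51464172  0.00637792  0.41047007]
N 6 turn [-0.03, 0.05, -0.01] shift [-0.0042, -0.0003, 0.0049]
N 6 turn [-0.0, 0.48, 0.0] shift [-0.0046, -0.0, 0.0058]
N 6 turn [0.0, 0.95, 0.0] shift [-0.0032, -0.0, 0.0067]
N 6 turn [-0.0, 0.95, -0.0] shift [-0.0018, 0.0, 0.0072]
N 6 turn [-0.0, 0.95, 0.0] shift [-0.0005, -0.0, 0.0044]
```

Call:
{"name": "play_rows", "arguments": {"targets": [[[0,0,0],[-0.0042,0,0.0049],0.0],[[0,0,0],[-0.0042,0,0.0049],0.0],[[0,0,0],[-0.0042,0,0.0049],0.0],[[0,0,0],[-0.0042,0,0.0049],0.0],[[0,0,0],[-0.0042,0,0.0049],0.0],[[0,0,0],[-0.0042,0,0.0049],0.0],[[0,0.48,0],[-0.0046,0,0.0058],0.0],[[0,0.48,0],[-0.0046,0,0.0058],0.0],[[0,0.48,0],[-0.0046,0,0.0058],0.0],[[0,0.48,0],[-0.0046,0,0.0058],0.0],[[0,0.48,0],[-0.0046,0,0.0058],0.0],[[0,0.48,0],[-0.0046,0,0.0058],0.0]]}}

```text
time: 20.5
position: [0.5467, 0.096, 0.2113]
tcp_rot: [-3.14, 0.312, -3.106]
wrist_force: [2.6, 1.0, 5.7]
gripper_width: 0.0005
```

Call:
{"name": "play_rows", "arguments": {"targets": [[[0,0.95,0],[-0.0032,0,0.0067],0.0],[[0,0.95,0],[-0.0032,0,0.0067],0.0],[[0,0.95,0],[-0.0032,0,0.0067],0.0],[[0,0.95,0],[-0.0032,0,0.0067],0.0],[[0,0.95,0],[-0.0032,0,0.0067],0.0],[[0,0.95,0],[-0.0032,0,0.0067],0.0],[[0,0.95,0],[-0.0018,0,0.0072],0.0],[[0,0.95,0],[-0.0018,0,0.0072],0.0],[[0,0.95,0],[-0.0018,0,0.0072],0.0],[[0,0.95,0],[-0.0018,0,0.0072],0.0],[[0,0.95,0],[-0.0018,0,0.0072],0.0],[[0,0.95,0],[-0.0018,0,0.0072],0.0]]}}

```text
time: 21.7
position: [0.5917, 0.0974, 0.1344]
tcp_rot: [-3.14, 0.108, -3.106]
wrist_force: [1.9, 0.6, 3.9]
gripper_width: 0.0006
```

Run:
```python
from lev import *
s=bot.read_state(); print(s["position"],s["tcp_rot"],s["qpos"].round(2),s["wrist_force"],pad(.2))
c=steps(pad(-.01),tool(0),8)
c=steps(pad(-.05),tool(0),4,c)
```

```text
[0.59174228 0.09738198 0.13438696] [-3.1397756   0.10808369 -3.10593046] [ 0.08  0.05  1.68 -0.01  1.3  -1.52] [1.9247257  0.55015912 3.91636643] [0.58926162 0.0961921  0.13224359]
N 8 turn [-0.01, 0.77, -0.02] shift [-0.0, -0.0001, 0.0041]
N 4 turn [0.0, 0.0, 0.0] shift [-0.0, 0.0, 0.0015]
```

Lever is following (about 4–6 N). Press home.

Call:
{"name": "play_rows", "arguments": {"targets": [[[0,0.8,0],[0,0,0.004],0.0],[[0,0.8,0],[0,0,0.004],0.0],[[0,0.8,0],[0,0,0.004],0.0],[[0,0.8,0],[0,0,0.004],0.0],[[0,0.8,0],[0,0,0.004],0.0],[[0,0.8,0],[0,0,0.004],0.0],[[0,0.8,0],[0,0,0.004],0.0],[[0,0,0],[0,0,0.004],0.0],[[0,0,0],[0,0,0.002],0.0],[[0,0,0],[0,0,0],0.0],[[0,0,0],[0,0,0],0.0]]}}

```text
time: 22.8
position: [0.5923, 0.0973, 0.1002]
tcp_rot: [-3.14, 0.009, -3.106]
wrist_force: [1.5, -0.6, 2.5]
gripper_width: 0.0003
```

Call:
{"name": "play_rows", "arguments": {"targets": [[[0,0,0],[0,0,0.0015],0.0],[[0,0,0],[0,0,0.0015],0.0],[[0,0,0],[0,0,0],0.0],[[0,0,0],[0,0,0],0.0]]}}

```text
time: 23.2
position: [0.5929, 0.0973, 0.0975]
tcp_rot: [-3.14, 0.01, -3.106]
wrist_force: [2.2, -0.2, 4.0]
gripper_width: 0.0004
```

Call:
{"name": "play_rows", "arguments": {"targets": [[[0,0,0],[0,0,0.0015],0.0],[[0,0,0],[0,0,0.0015],0.0],[[0,0,0],[0,0,0],0.0],[[0,0,0],[0,0,0],0.0]]}}

```text
time: 23.6
position: [0.5931, 0.0973, 0.0946]
tcp_rot: [-3.14, 0.011, -3.106]
wrist_force: [2.4, 0.1, 3.9]
gripper_width: 0.0005
```

Call:
{"name": "play_rows", "arguments": {"targets": [[[0,0,0],[0,0,0.0015],0.0],[[0,0,0],[0,0,0.0015],0.0],[[0,0,0],[0,0,0],0.0],[[0,0,0],[0,0,0],0.0]]}}

```text
time: 24.0
position: [0.5931, 0.0973, 0.0916]
tcp_rot: [-3.14, 0.011, -3.106]
wrist_force: [3.7, -0.1, 3.8]
gripper_width: 0.0005
```

Call:
{"name": "play_rows", "arguments": {"targets": [[[0,0,0],[0,0,0.001],0.0],[[0,0,0],[0,0,0.001],0.0],[[0,0,0],[0,0,0],0.0],[[0,0,0],[0,0,0],0.0]]}}

```text
time: 24.4
position: [0.5932, 0.0973, 0.0897]
tcp_rot: [-3.14, 0.011, -3.106]
wrist_force: [4.4, 0.9, 4.9]
gripper_width: 0.0005
```

```bash
python3 snap.py 7
python3 - <<'E'
import numpy as np,cv2
s=np.load("scene7.npz")["im"][140:250,200:320]; t=np.load("wrist7.npz")["im"]
cv2.imwrite("pics/m7.png",np.hstack([cv2.resize(s,(400,400),interpolation=cv2.INTER_CUBIC),cv2.resize(t,(400,400))]))
E
```

```text
24.4 [0.5932 0.0973 0.0897] [-3.1397  0.0108 -3.1061] [4.4 0.9 4.9] 0.0004590295312417583
```

View pics/m7.png

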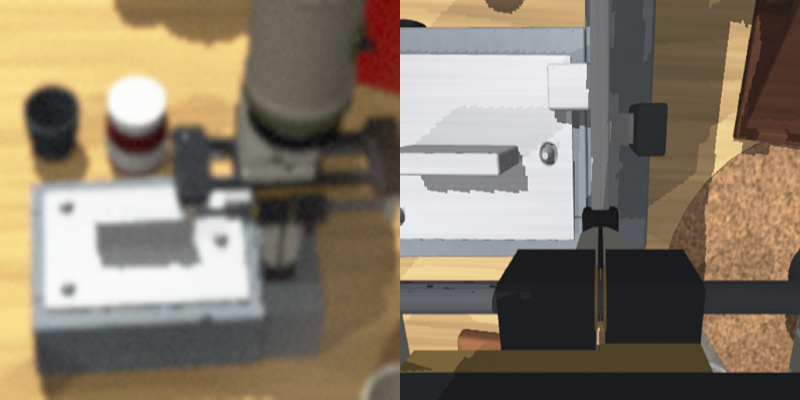

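Run:
```python
from lev import *
z=np.load("wrist7.npz");P=z["P"]
for r in (10,40,70,100,120,140,160,180,195,200,205,212):
    c=256 if r<190 else 250
    print(r,P[r,c-3:c+4].mean(0).round(4), "pad side" if r>190 else "")
print("col scan row 122");print(P[122,225:330:4].round(3).tolist())
print("top cam of pad",H)
```

```text
10 [0.4726 0.0923 0.1027] 
40 [0.4872 0.0928 0.1038] 
70 [0.5023 0.0933 0.105 ] 
100 [0.5179 0.0939 0.1058] 
120 [0.5287 0.0943 0.107 ] 
140 [0.5397 0.0947 0.1075] 
160 [0.551  0.0951 0.109 ] 
180 [0.5625 0.0955 0.1099] 
195 [0.5715 0.0923 0.1106] pad side
200 [0.5745 0.0924 0.111 ] pad side
205 [0.5769 0.0925 0.1129] pad side
212 [0.5811 0.0927 0.1133] pad side
col scan row 122
[[0.532, 0.074, 0.075], [0.532, 0.076, 0.075], [0.532, 0.079, 0.075], [0.532, 0.082, 0.074], [0.532, 0.084, 0.073], [0.53, 0.088, 0.106], [0.53, 0.09, 0.108], [0.53, 0.093, 0.108], [0.53, 0.095, 0.108], [0.53, 0.097, 0.108], [0.53, 0.099, 0.106], [0.53, 0.102, 0.106], [0.529, 0.104, 0.108], [0.529, 0.106, 0.111], [0.529, 0.108, 0.113], [0.529, 0.11, 0.116], [0.529, 0.112, 0.116], [0.529, 0.114, 0.115], [0.529, 0.118, 0.105], [0.529, 0.118, 0.115], [0.528, 0.119, 0.123], [0.528, 0.121, 0.124], [0.528, 0.123, 0.123], [0.528, 0.125, 0.123], [0.528, 0.127, 0.123], [0.528, 0.13, 0.122], [0.528, 0.131, 0.123]]
top cam of pad [0.44590469 0.09074191 0.095     ]
```

Run:
```python
from lev import *
z=np.load("scene7.npz");P=z["P"];im=z["im"]
for v in range(198,224,2): print(v,[(P[v,u].round(3).tolist(),int(im[v,u].mean())) for u in (279,283,287)])
c=dict(K=z["K"],camera_from_world=z["T"]); s=bot.read_state(); print(proj(c,np.array([s["position"],pad(.08),pad(-.05)])))
cv2.imwrite("pics/s7b.png",cv2.resize(im[185:235,255:315],(720,600),interpolation=cv2.INTER_CUBIC))
```

```text
198 [([0.629, 0.077, 0.222], 32), ([0.629, 0.088, 0.223], 28), ([0.623, 0.1, 0.215], 42)]
200 [([0.627, 0.078, 0.211], 31), ([0.63, 0.088, 0.216], 33), ([0.605, 0.104, 0.181], 57)]
202 [([0.601, 0.083, 0.168], 78), ([0.605, 0.094, 0.172], 80), ([0.601, 0.106, 0.166], 94)]
204 [([0.603, 0.083, 0.16], 109), ([0.601, 0.095, 0.157], 100), ([0.599, 0.107, 0.154], 107)]
206 [([0.601, 0.084, 0.148], 112), ([0.603, 0.095, 0.151], 96), ([0.6, 0.107, 0.146], 110)]
208 [([0.605, 0.084, 0.143], 106), ([0.603, 0.096, 0.141], 89), ([0.602, 0.108, 0.139], 111)]
210 [([0.604, 0.085, 0.133], 103), ([0.605, 0.097, 0.133], 81), ([0.606, 0.108, 0.135], 106)]
212 [([0.6, 0.087, 0.117], 69), ([0.601, 0.098, 0.119], 71), ([0.601, 0.11, 0.117], 69)]
214 [([0.606, 0.086, 0.115], 53), ([0.605, 0.098, 0.113], 40), ([0.608, 0.109, 0.117], 39)]
216 [([0.61, 0.086, 0.111], 58), ([0.611, 0.098, 0.112], 40), ([0.609, 0.11, 0.108], 53)]
218 [([0.595, 0.089, 0.079], 83), ([0.592, 0.102, 0.074], 80), ([0.592, 0.114, 0.073], 80)]
220 [([0.6, 0.089, 0.075], 89), ([0.601, 0.101, 0.076], 89), ([0.6, 0.113, 0.075], 91)]
222 [([0.606, 0.089, 0.073], 93), ([0.608, 0.101, 0.077], 87), ([0.608, 0.113, 0.075], 89)]
[[281.82234523 215.33931404]
 [282.117335   210.30038118]
 [281.6871881  214.43774542]]
```

View pics/s7b.png

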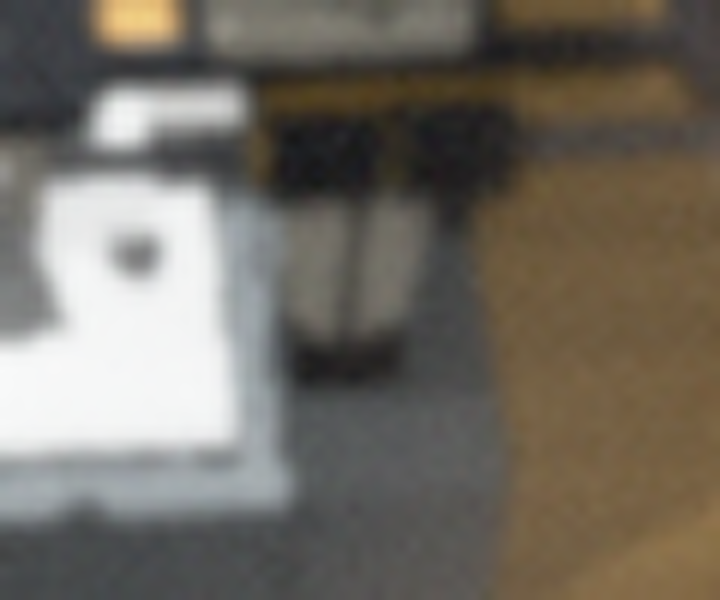

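Call:
{"name": "play_rows", "arguments": {"targets": [[[0,0,0],[0,0,0.0015],0.0],[[0,0,0],[0,0,0.0015],0.0],[[0,0,0],[0,0,0.0015],0.0],[[0,0,0],[0,0,0.0015],0.0],[[0,0,0],[0,0,0],0.0],[[0,0,0],[0,0,0],0.0]]}}

```text
time: 25.15
position: [0.5931, 0.0973, 0.0836]
tcp_rot: [-3.14, 0.011, -3.106]
wrist_force: [3.7, -0.2, 5.2]
gripper_width: 0.0008
```

```bash
cat > chk.py <<'E'
from lev import *
s=bot.read_state(); im,d=bot.capture("wrist"); P=world("wrist",d)
q=P[(abs(P[:,:,1]-(H[1]+(P[:,:,0]-H[0])*.038))<.004)&(P[:,:,0]>.47)&(P[:,:,0]<.565)&(P[:,:,2]>.085)&(P[:,:,2]<.14)]
w=np.polyfit(q[:,0],q[:,2],1); print(s["time"],"theta",w[0].round(4),"z at .52",np.polyval(w,.52).round(4),"F",s["wrist_force"].round(1),s["position"].round(4),s["torque"].round(2))
E
python3 chk.py
```

```text
25.15 theta 0.0438 z at .52 0.1035 F [ 3.7 -0.2  5.2] [0.5931 0.0973 0.0836] [ 0.09 -0.76  0.07]
```

Call:
{"name": "play_rows", "arguments": {"targets": [[[0,0,0],[0,0,0.0015],0.0],[[0,0,0],[0,0,0.0015],0.0],[[0,0,0],[0,0,0.0015],0.0],[[0,0,0],[0,0,0.0015],0.0],[[0,0,0],[0,0,0.0015],0.0],[[0,0,0],[0,0,0.0015],0.0],[[0,0,0],[0,0,0],0.0],[[0,0,0],[0,0,0],0.0]]}}

```text
time: 26.0
position: [0.5929, 0.0973, 0.0744]
tcp_rot: [-3.14, 0.01, -3.106]
wrist_force: [2.6, 1.0, 4.6]
gripper_width: 0.0005
```

```bash
python3 chk.py
```

```text
26.0 theta -0.0059 z at .52 0.0995 F [2.6 1.  4.6] [0.5929 0.0973 0.0744] [ 0.17 -0.49 -0.  ]
```

Call:
{"name": "play_rows", "arguments": {"targets": [[[0,0,0],[0,0,0.0015],0.0],[[0,0,0],[0,0,0.0015],0.0],[[0,0,0],[0,0,0.001],0.0],[[0,0,0],[0,0,0],0.0],[[0,0,0],[0,0,0],0.0]]}}

```text
time: 26.55
position: [0.5931, 0.0973, 0.0705]
tcp_rot: [-3.14, 0.01, -3.106]
wrist_force: [1.2, 1.3, 4.3]
gripper_width: 0.0007
```

```bash
python3 chk.py
```

```text
26.55 theta -0.03 z at .52 0.0976 F [1.2 1.3 4.3] [0.5931 0.0973 0.0705] [ 0.15 -0.26  0.01]
```

Call:
{"name": "play_rows", "arguments": {"targets": [[[0,0,0],[0,0,0.0015],0.0],[[0,0,0],[0,0,0.001],0.0],[[0,0,0],[0,0,0],0.0],[[0,0,0],[0,0,0],0.0],[[0,0,0],[0,0,-0.005],0.0],[[0,0,0],[0,0,-0.005],0.0],[[0,0,0],[0,0,-0.01],0.0],[[0,0,0],[0,0,0],0.0]]}}

```text
time: 27.4
position: [0.593, 0.0972, 0.0889]
tcp_rot: [-3.14, 0.011, -3.106]
wrist_force: [-0.1, -0.7, 0.5]
gripper_width: 0.0005
```

```bash
python3 chk.py
```

```text
27.4 theta 0.021 z at .52 0.101 F [-0.1 -0.7  0.5] [0.593  0.0972 0.0889] [0.02 0.   0.04]
```

Call:
{"name": "play_rows", "arguments": {"targets": [[[0,0,0],[0,0,-0.02],0.0],[[0,0,0],[0,0,-0.03],0.0],[[0,0,0],[0,0,-0.04],0.0],[[0,0,0],[0,0,-0.04],0.0],[[0,0,0],[0,0,-0.04],0.0],[[0,0,0],[0,0,-0.02],0.0],[[0,0,0],[0,0,0],0.0],[[0,0,0],[0,0,0],0.0],[[0,0,0],[0,0,0],0.0]]}}

```text
time: 28.35
position: [0.5899, 0.0975, 0.2752]
tcp_rot: [-3.14, 0.006, -3.106]
wrist_force: [-0.1, -1.2, -0.4]
gripper_width: 0.0007
```

```bash
python3 chk.py; python3 snap.py 8
python3 - <<'E'
from h import *
P=np.load("wrist8.npz")["P"]
q=P[(P[:,:,2]>.06)&(P[:,:,2]<.09)&(P[:,:,0]>.50)&(P[:,:,0]<.60)&(P[:,:,1]<.06)&(P[:,:,1]>-.10)]
print(len(q),np.linalg.lstsq(np.c_[q[:,:2]-[.552,-.02],np.ones(len(q))],q[:,2],rcond=None)[0].round(4))
E
```

```text
28.35 theta 0.0217 z at .52 0.1017 F [-0.1 -1.2 -0.4] [0.5899 0.0975 0.2752] [-0.02 -0.04  0.01]
28.4 [0.5899 0.0975 0.2753] [-3.1395  0.0061 -3.1061] [0.7 0.1 1. ] 0.0005459872668570785
9103 [ 0.0009 -0.0017  0.0797]
```

View pics/w8.png

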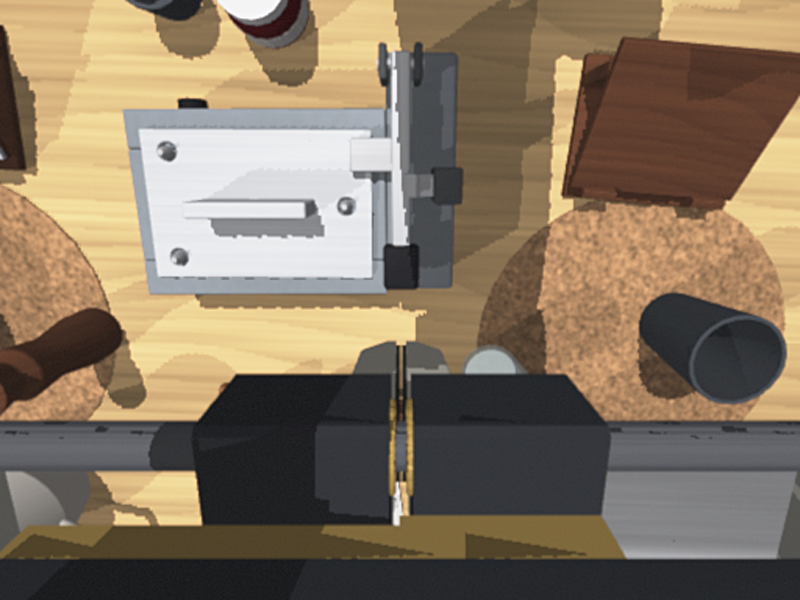

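The final picture shows the plate flat on all three pins (166,151), (179,257) and (346,206). The lever is down with its tab over the plate (370,155) and is held by the catch (425,185). The arm is clear.

```bash
python3 -c "
from cell import bot
print(bot.sign_off())"
```

```text
the job is handed in; nothing more can be done
None
```

The egg warmer is closed and the job is handed in, at about 28.4 s on the robot's clock. I took the three-hole plate off its rest, lowered it onto the three pins and let go. I then pressed the lever down until the catch held it.

**Last checks**
- **Plate:** the wrist camera's depth puts its top face flat (slope under 0.002) at 79.7 mm, against 80 mm expected. The pins show in all three holes.
- **Lever:** after I withdrew, it stayed down by itself about 0.02 rad above level, which is a joint angle of about 1.18. Its tab lies over the plate's edge.
- **Robot:** it stands clear, about 0.17 m above the pad, with only noise on the wrist force sensor.
- **Tableware:** nothing in view looked disturbed. The spare lid was out of the last picture, and I did not recheck it.

**What disagreed**
- **Warmer position:** the scene camera placed it about 7 mm further out in x than the top and wrist cameras. I went by the wrist camera and confirmed it by sighting a pin through a hole before lowering.
- **Lever press:** with the fingers shut, the measured tool position read about 25 mm below where the fingertips were on the pad. I steered the press by the lever angle seen in the images instead.
- **Joint limit:** tilting the tool for the lever brought joint 2 to about -0.89, the edge of its range. The interface stopped it there and I backed off.

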